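# Set up the T-stake from the peg rack

### The arm

A 6-joint arm with a two-finger parallel gripper is mounted at the origin on the work surface. World frame = base frame: x ahead of the robot, y to its left, z up, the work surface at z = 0. Lengths are in m, angles in rad, forces in N, time in s.
With the tool pointing down it reaches from about 0.35 to 0.725 m from the base axis. Payload 6 kg.
Tool frame: the origin (TCP) lies midway between the tips of the shut fingers; the grasp point (between the pads) lies 19 mm behind it (robot.grasp_offset is the distance from the TCP to the grasp point, in m); z points along the fingers, y is the line along which they close (so a half turn about z gives the same grasp; the last joint's range is limited). The gripper opens to 85 mm and grips with 20 to 120 N. Pads are 22 mm wide; open, the fingers measure 114 mm over their backs; the gripper's body (76 mm by 85 mm) begins 54 mm behind the grasp point. The pads swing forward as they close: fully open they stand 13 mm farther back than shut.
Start: joints at [-0.917, 0.04, 0.085, 0, -1.615, -0.334], TCP at [0.189, -0.57, 0.208] pointing down, gripper open.
Joint ranges: [-2.56, 2.56], [-1.29, 2.01], [-1.08, 1.49], [-3.29, 1.98], [-2.81, -0.18], [-2.99, 2.99]. Speed limits (rad/s): [2.57, 2.57, 3.01, 3.14, 3.14, 3.14].

### API

Orientations are given as a rotation vector (axis times angle).
In Python, from plant import robot gives the robot as it stands. The module is installed in compiled form; this text tells all that it offers. Calls block until the motion is done:
- robot.move_ptp(position, orientation): joint-space move of the TCP to a pose.
- robot.move_linear(position, frame=None, v=0.15): straight line of the TCP; frame=None keeps the orientation; v is the mean speed in m/s.
- robot.goto_joints(angles): joint-space move.
- robot.ungrasp() and robot.clamp(force=None): open the fingers fully, or close them until they stop; force is the grip in N (None keeps the last).
- robot.wait(seconds).
- robot.solve_ik(position, orientation): joint angles nearest the present ones, or None.
- robot.observe(): the state.
- robot.read_camera(name): name is "side" or "top"; returns the picture (480x640x3 uint8, blue, green, red); there is no depth.
- robot.camera_params(name): a dict with "mtx" (3x3 intrinsics, pixels), "rvec" (rotation vector, rad) and "tvec" (3), from world to camera coordinates, as OpenCV has them. Camera axes: x right, y down, z forward; pixel columns grow to the right and rows downward; lengths in m; the calibration is good to about 2 mm. A picture is of the moment at which its call begins. camera_params takes no time and is no camera call.
A pose or a line that the arm cannot do raises robot.Unreachable and nothing moves.
- robot.job_done(): hands the job in; it is judged then, once.
Trained networks look in the newest picture that a camera, given by its name, has taken for a name from the list of things; names that differ only in an ending like _2 or _b are one class to them, and where a whole thing is asked for, a point or a joint stands for the part that bears it (a point fixed in the world has none). Each returns a list of dicts, best first, with "score" (0 to 1); they miss things now and then, are a little off and sometimes report something else, mostly with a low value. They report only what shows in the picture. A call takes as long as a camera call. They do not tell look-alikes from the thing itself.
- robot.cut_out(query, camera): "region" (480x640 bool, what is visible of it) and "extent" ([left, top, right, bottom] in pixels, round what is visible of it).
The state is a dict: "time_s": time; "joint_pos": joint angles; "joint_velocities": joint speeds; "joint_efforts": joint torques, N m; "eef_pos": TCP position; "tcp_rot": TCP orientation; "wrist_force": force on the tool from outside, world axes, zero at the start; "torque": the same for the moment, N m; "gripper_width": opening from 0.0 (shut) to 1.0 (fully open); "grip_force": force on a finger pad.
Only numpy, scipy, OpenCV 4.12 (cv2) and the standard library are available. Lean on these libraries where they do the work, as an engineer would, in place of code of your own. Each camera call takes 0.05 s, during which the arm holds its last target. There are 200 camera calls.

### The job

Take the T-stake that has a tapered round horn at one end and a square block at the other off its pegs on the rack and seat it fully home in the square hole of the bench holder, upright, with the square-block end towards the front of the holder (the robot's side). The hole is in a slide that may stand anywhere along its channel, so feel for it. Leave the other two stakes hanging on the rack, and let go when done.

Things in the scene. Friction and masses are not known exactly. Their poses are not given: they have to be found in the camera images.
- stake_mid (a point): plain steel T-stake to set up (0.6 kg): a level bar with a shank down from its middle. Point: centre of the bar; x along the bar to the tapered round horn (tip 72 mm out), y across, z up. Within 36 mm of the point the bar is a plain block 20 mm wide (y), 24 mm high: grasp it there from above. At -x is the square block. Hangs with bar along the rack's y, horn to the rack's +y (left)
- square_end (a point): centre of the end face of the stake's square block, 66 mm from stake_mid along -x. The block is 30 mm long, 34 mm wide, 24 mm high
- stake_shoulder (a point): centre of the stake's shoulder, 30 mm below stake_mid: the underside of a neck 24 mm (x) by 20 mm (y) that reaches down 18 mm from the bar and stops the stake when seated. Below it the shank, 20 x 20 mm, runs 55 mm down to the foot (85 mm below stake_mid); its last 10 mm taper to 14 x 14 mm
- rack: low fixed rack, 470 mm wide. Origin on the bench under the middle pair of pegs; front is -x. Three pairs of 10 mm round pegs, 165 mm apart along y, pegs of a pair 29 mm either side of its middle, pointing to -x; bars lie across their tops, 115 mm above the bench, shanks between. Peg ends turn up 16 mm, 48 mm in front of the origin. The rail 70 mm behind is 105 mm high. Any stake on any pair
- holder: grey bench holder, fixed: a channel 110 mm (x) by 100 mm (y), walls 62 mm high, in which a bare steel slide 62 mm (x) by 136 mm (y) lies along y, its top face 72 mm above the bench. Origin on the bench at the middle of the channel; front is -x
- holder_top (a point): middle of the channel at the height of the slide's top face; axes as the holder's. The slide's square hole, 22 x 22 mm, square to the holder, 64 mm deep, is at x = 0 of this point but anywhere within 18 mm either side along y: not reported, look or feel for it. The slide moves only if pushed with 14 N or more. Seated, stake_mid is 30 mm above this point
- ball_stake_mid (a point): centre of the bar of another hanging stake, with a 33 mm ball at each end (132 mm long); to be left hanging
- disc_stake_mid (a point): centre of the bar of another hanging stake, with a 38 mm disc at each end (100 mm long); to be left hanging
Mind the look-alikes: they are no part of the job. Leave any red look-alike of the holder alone. What is shaped like the part that bears stake_mid but blue is not meant.

How it is judged:
On the way:
1. the horn-and-block stake is lifted clear of its pegs and carried off, well above the bench (distance of stake_mid from where it was at the start of the episode above 0.08 m and height (world z) of stake_mid above 0.115 m and contact force between stake and rack below 0.1 N), for 0.2 s.
At the end, for the whole second after the job is handed in: The horn-and-block stake stands upright (within 0.06 rad) in the square hole of the holder, its shoulder within 4 mm of the slide's top, square-block end towards the holder's front, at rest and released; the ball stake and the disc stake hang within 30 mm of where they were (z of stake_mid in the frame of holder_top between 0.025 and 0.034 m and horizontal distance between stake_mid and holder_top below 0.026 m and x of square_end in the frame of holder_top below -0.055 m and angle between stake_mid's own z axis and vertical below 0.06 rad and linear speed of stake below 0.02 m/s and distance of each of ball_stake_mid, disc_stake_mid from where it was at the start of the episode below 0.03 m); the robot touches nothing.
It fails at once if one of the other two stakes is knocked off the rack (height (world z) of any of ball_stake_mid, disc_stake_mid below 0.1 m).
It also fails if it takes over 61 s, if anything falls off the work surface, if the arm or the gripper's body presses on something with over 40 N, if the wrist force passes 120 N, or if a joint passes its speed limit or range.

## Working session

There is one attempt and no reset: what is moved stays moved. The work goes in short steps, each a Python script; the robot and the scene stay as the last script left them, time stands still between calls to the robot, and variables do not carry over. Pictures are saved under pics/ and viewed, at most 10 in all, crops included, and the job is handed in when it is done.

```bash
mkdir -p pics; python3 - <<'E'
from plant import robot
import cv2,numpy as np
for c in("top","side"):
    im=robot.read_camera(c); cv2.imwrite(f"pics/{c}0.png",im)
    p=robot.camera_params(c); R=cv2.Rodrigues(np.array(p["rvec"]))[0]
    print(c,np.array(p["mtx"]).tolist(),(-R.T@np.array(p["tvec"]).ravel()).round(3),R.round(2).tolist())
    for q in("stake_mid","holder","rack","ball_stake_mid","disc_stake_mid"):
        print(q,[(round(d["score"],2),np.round(d["extent"]).tolist()) for d in robot.cut_out(q,c)][:4])
o=robot.observe();print(o)
E
```

```text
top [[578.2151865210999, 0.0, 323.5022641060498], [0.0, 578.2151865210999, 225.44877641174705], [0.0, 0.0, 1.0]] [0.353 0.011 1.431] [[-0.02, -1.0, 0.01], [-0.99, 0.01, -0.12], [0.12, -0.01, -0.99]]
stake_mid [(0.78, [223.0, 177.0, 276.0, 205.0]), (0.68, [174.0, 251.0, 219.0, 304.0])]
holder [(0.86, [441.0, 264.0, 504.0, 309.0]), (0.65, [402.0, 203.0, 460.0, 249.0])]
rack [(0.89, [146.0, 131.0, 340.0, 243.0]), (0.66, [402.0, 200.0, 460.0, 253.0])]
ball_stake_mid [(0.66, [146.0, 199.0, 210.0, 227.0]), (0.56, [298.0, 164.0, 343.0, 192.0])]
disc_stake_mid [(0.83, [295.0, 163.0, 344.0, 192.0])]
side [[437.5880778038568, 0.0, 317.6580277757156], [0.0, 437.5880778038568, 238.70951208311055], [0.0, 0.0, 1.0]] [0.3   0.706 0.676] [[-0.95, -0.31, 0.01], [-0.2, 0.6, -0.78], [0.24, -0.74, -0.63]]
stake_mid [(0.81, [254.0, 236.0, 270.0, 303.0]), (0.66, [293.0, 369.0, 367.0, 432.0])]
holder [(0.92, [324.0, 165.0, 376.0, 222.0]), (0.85, [388.0, 161.0, 437.0, 207.0])]
rack [(0.91, [173.0, 205.0, 306.0, 421.0])]
ball_stake_mid [(0.69, [231.0, 305.0, 262.0, 376.0])]
disc_stake_mid [(0.95, [267.0, 191.0, 291.0, 248.0])]
{'time_s': 0.6, 'joint_pos': array([-9.17279005e-01,  4.01806702e-02,  8.47852028e-02,  8.91893649e-06,
       -1.61549499e+00, -3.33690257e-01]), 'joint_velocities': array([ 0.00021586, -0.00027558, -0.00021028, -0.00055247, -0.00155652,
        0.00104964]), 'joint_efforts': array([ 6.91657733e-04, -3.67704320e+01,  3.47296357e+01,  6.93033546e+00,
       -9.44897511e-04,  2.15235394e-05]), 'eef_pos': array([ 0.18863977, -0.56954559,  0.20796576]), 'tcp_rot': array([ 5.00235760e-01, -3.10145757e+00, -1.23576913e-04]), 'wrist_force': array([ 0.07720644, -1.09083695, -0.63693212]), 'torque': array([0.02777968, 0.00062975, 0.0392973 ]), 'grip_force': 0.0, 'gripper_width': 1.0016479082684278}
```

View pics/top0.png

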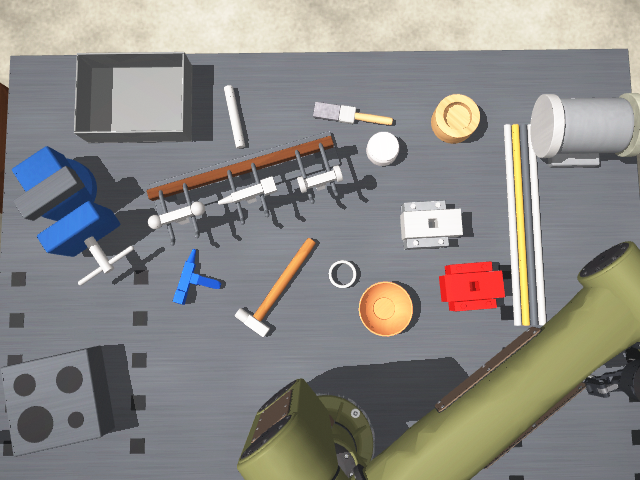

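View pics/side0.png

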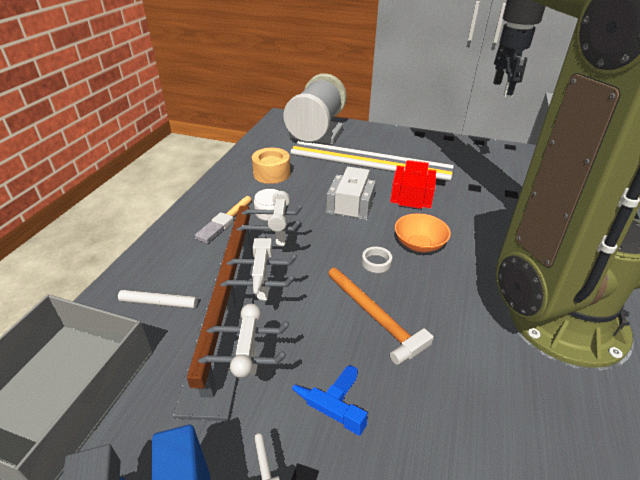

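The top picture shows the wanted stake on the middle pegs, with its horn tip near (220,202) and its block near (270,187). The grey holder is at (432,225) with its hole near (432,223). The red holder and blue stake are decoys. Next I'll measure from enlarged crops.

```bash
cat > h.py <<'E'
from plant import robot
import cv2,numpy as np
def cam(c):
    p=robot.camera_params(c); return np.array(p["mtx"]),cv2.Rodrigues(np.array(p["rvec"]))[0],np.array(p["tvec"]).ravel()
def back(c,uv,z):
    K,R,t=cam(c); d=R.T@np.linalg.solve(K,[uv[0],uv[1],1]); C=-R.T@t
    return C+d*(z-C[2])/d[2]
def proj(c,P):
    K,R,t=cam(c); q=K@(R@np.asarray(P,float)+t); return q[:2]/q[2]
E
python3 - <<'E'
from h import *
t=cv2.imread("pics/top0.png");s=cv2.imread("pics/side0.png")
def crop(im,x,y,w,h,f): return cv2.resize(im[y:y+h,x:x+w],None,fx=f,fy=f,interpolation=cv2.INTER_CUBIC)
a=np.hstack([crop(t,215,165,67,50,6)[:300,:400],crop(t,398,198,67,50,6)[:300,:400]])
b=np.hstack([crop(s,225,230,67,75,4)[:300,:268],crop(s,318,160,66,75,4)[:300,:264]])
b=np.pad(b,((0,0),(0,800-b.shape[1]),(0,0)))
cv2.imwrite("pics/crop1.png",np.vstack([a,b]))
for q in("stake_mid",):
    r=robot.cut_out(q,"top")[0]["region"]
    pts=np.argwhere(r)[:,::-1].astype(np.float32)
    m=pts.mean(0);ev=np.linalg.eigh(np.cov(pts.T))[1][:,1]; pr=(pts-m)@ev
    print(q,m,ev,[ (m+ev*k).round(1) for k in(pr.min(),pr.max())],
      [back("top",m+ev*k,.127).round(4) for k in(pr.min(),pr.max())])
for d in robot.cut_out("holder","top")[:2]:
    print(d["extent"],back("top",np.argwhere(d["region"])[:,::-1].mean(0),.07).round(4), cv2.minAreaRect(np.argwhere(d["region"])[:,::-1].astype(np.float32)))
print(back("top",(432,223),.072))
E
```

```text
stake_mid [251.65169 191.97913] [-0.94414416  0.32953271] [array([274.1, 184.1]), array([219.4, 203.2])] [array([0.6035, 0.1107, 0.127 ]), array([0.5611, 0.2355, 0.127 ])]
[441.3, 264.1, 504.3, 309.0] [ 0.3651 -0.3448  0.07  ] ((471.3502502441406, 286.403564453125), (45.88309860229492, 63.62361526489258), 85.91438293457031)
[401.6, 202.9, 460.1, 249.3] [ 0.5122 -0.2507  0.07  ] ((430.87176513671875, 224.0752410888672), (47.49456787109375, 61.197479248046875), 86.18592071533203)
[ 0.5152402  -0.25875572  0.072     ]
```

View pics/crop1.png

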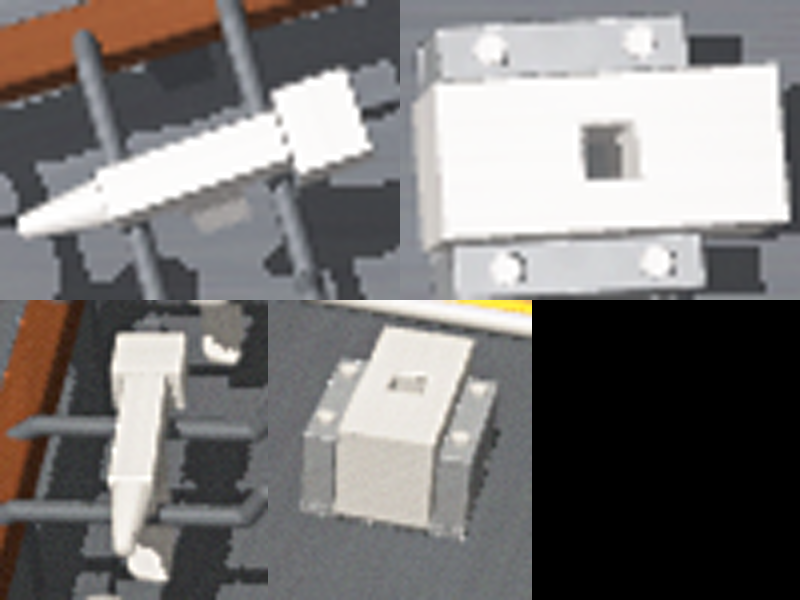

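```bash
python3 - <<'E'
from h import *
T=lambda x,y,ox,oy,f:((x+.5)/f-.5+ox,(y+.5)/f-.5+oy)
st=lambda x,y,z:back("top",T(x,y,215,165,6),z)[:2]
ho=lambda x,y,z=.072:back("top",T(x-400,y,398,198,6),z)[:2]
u0,u1,l0,l1=[st(*p,.139) for p in((97,178),(275,115),(107,222),(292,160))]
e=(st(347,68,.139)+st(372,150,.139))/2; tip=st(22,230,.127)
print("bar",u0,u1,l0,l1,"end",e,"tip",tip)
d=tip-e;print("len",np.linalg.norm(d),"yaw",np.degrees(np.arctan2(*d[::-1])), "mid",e+d*66/138)
for a,b in((u1,u0),(l1,l0)): print(np.degrees(np.arctan2(*(a-b)[::-1]))+180)
print("barmid",(u0+u1+l0+l1)/4)
H=np.mean([ho(*p) for p in((583,124),(632,122),(587,181),(635,178))],0);print("hole",H)
c=[ho(*p) for p in((432,80),(779,63),(791,220),(442,242))];print("slide",np.mean(c,0))
for a,b in((0,1),(3,2)): v=c[a]-c[b];print(np.linalg.norm(v),"y-yaw",np.degrees(np.arctan2(*v[::-1])))
for a,b in((0,3),(1,2)): v=c[a]-c[b];print(np.linalg.norm(v),"x-yaw",np.degrees(np.arctan2(*v[::-1])))
w=[ho(*p,.062) for p in((434,75),(686,68),(454,240),(703,236))]; w2=[ho(*p,.062) for p in((454,293),(705,284))]
print("walls",np.mean(w,0),w,w2)
print("side hole",back("side",T(407-268,83.5,318,160,4),.072)[:2])
print("side end",[(back("side",T(*p,225,230,4),.139)[:2]) for p in((115,33),(186,35))])
E
```

```text
bar [0.57935474 0.2079372 ] [0.60253968 0.14081671] [0.56251156 0.20411998] [0.58519951 0.13445084] end [0.60441797 0.10889099] tip [0.56184254 0.23815232]
len 0.1360924643419789 yaw 108.23058284674795 mid [0.58405581 0.17071163]
109.05607345692776
108.0379835853741
barmid [0.58240138 0.17183118]
hole [ 0.51573277 -0.25986333]
slide [ 0.51579989 -0.26060028]
0.1380449070144279 y-yaw 92.00400587208595
0.13824431306574728 y-yaw 92.77263171683539
0.06451119226196884 x-yaw 1.6992648840341704
0.06265597538081015 x-yaw 1.8612147903084904
walls [ 0.51584239 -0.24586703] [array([ 0.54858006, -0.1929766 ]), array([ 0.54995638, -0.29380014]), array([ 0.48234665, -0.19883329]), array([ 0.48248648, -0.29785808])] [array([ 0.46126548, -0.19815341]), array([ 0.46336656, -0.29787464])]
side hole [ 0.51595627 -0.25918962]
side end [array([0.62086979, 0.11544533]), array([0.58761423, 0.10578038])]
```

```bash
cat >> h.py <<'E'
from scipy.spatial.transform import Rotation as Ro
def down(yaw_y):  # tool z down, tool y at this yaw (deg)
    a=np.radians(yaw_y); y=np.array([np.cos(a),np.sin(a),0]); z=np.array([0,0,-1.])
    return Ro.from_matrix(np.c_[np.cross(y,z),y,z]).as_rotvec()
def st(tag=""):
    o=robot.observe(); print(tag,round(o["time_s"],2),"p",np.round(o["eef_pos"],4),"F",np.round(o["wrist_force"],1),"M",np.round(o["torque"],2),"w",round(o["gripper_width"],3),"g",round(o["grip_force"],1)); return o
E
python3 - <<'E'
from h import *
S=(.5833,.1715);H=(.5157,-.2595)
for k in(0,180):
    for n,p,y in(("g",(*S,.108),18.3),("l",(*S,.26),18.3),("h",(*H,.3),-87.9),("s",(*H,.083),-87.9)):
        q=robot.solve_ik(p,down(y+k)); print(k,n,None if q is None else np.round(q,2))
E
```

```text
0 g [ 0.62  0.07 -0.06  0.   -1.44  2.85]
0 l [ 0.62  0.07  0.21  0.   -1.71  2.85]
0 h [-0.12  0.01  0.22  0.   -1.78  1.73]
0 s [-0.12  0.   -0.18  0.   -1.39  1.73]
180 g [ 0.62  0.07 -0.06  0.   -1.44 -0.3 ]
180 l [ 0.62  0.07  0.21  0.   -1.71 -0.3 ]
180 h [-0.12  0.01  0.22  0.   -1.78 -1.42]
180 s [-0.12  0.   -0.18  0.   -1.39 -1.42]
```

```bash
python3 - <<'E'
from h import *
S=(.5833,.1715);o=down(198.3)
p=robot.observe()["eef_pos"]; robot.move_linear((p[0],p[1],.26))
robot.move_ptp((*S,.24),o); robot.move_linear((*S,.108),v=.12); st("at")
robot.clamp(90); st("clamped")
robot.move_linear((*S,.13),v=.06); st("lift")
cv2.imwrite("pics/side1.png",robot.read_camera("side")[150:400,130:430])
E
```

```text
at 5.4 p [0.5838 0.1717 0.1091] F [ 0.1  0.  -0.6] M [ 0.08 -0.01 -0.02] w 1.001 g 0.0
clamped 6.03 p [0.5836 0.1716 0.1086] F [-0.5  0.   2.6] M [ 0.09  0.01 -0.01] w 0.197 g 88.1
lift 6.55 p [0.5831 0.1717 0.1297] F [ 0.1  0.1 -7.4] M [ 0.12  0.01 -0.03] w 0.197 g 88.3
```

View pics/side1.png

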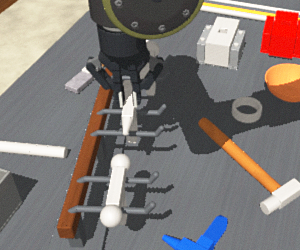

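The stake is gripped and has lifted off its pegs, and the ball stake is undisturbed. I'll carry it over to the holder.

```bash
python3 - <<'E'
from h import *
S=(.5833,.1715);H=(.5157,-.2595);o=down(92.1)
robot.move_linear((*S,.25),v=.15)
robot.move_ptp((*H,.25),o); robot.move_linear((*H,.160),v=.12); robot.wait(.3); st("above")
a=robot.read_camera("side"); cv2.imwrite("pics/side2.png",cv2.resize(a[90:240,280:430],None,fx=4,fy=4,interpolation=cv2.INTER_CUBIC))
for n,P in(("foot",(*H,.094)),("hole",(*H,.072)),("mid",(*H,.179))): print(n,(proj("side",P)-[280,90])*4)
E
```

```text
above 10.36 p [ 0.5159 -0.2596  0.1605] F [-0.7 -0.1 -5.6] M [ 0.03 -0.06 -0.02] w 0.201 g 88.3
foot [291.99426836 332.58487916]
hole [289.99946465 361.83019648]
mid [300.18446644 212.51043696]
```

View pics/side2.png

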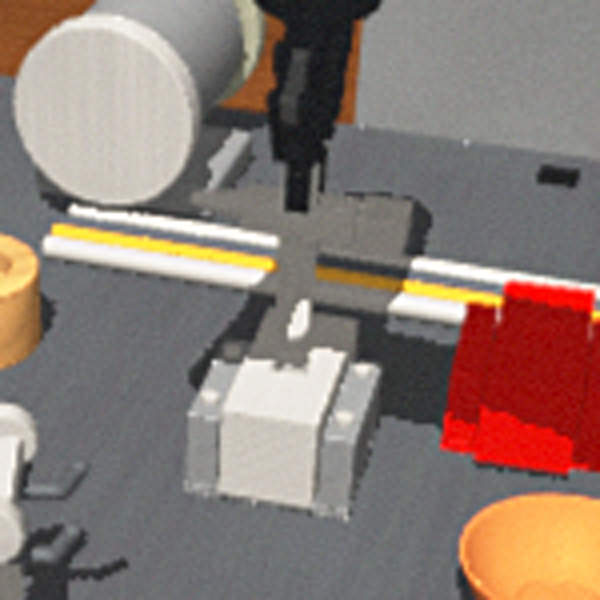

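The foot hangs over the hole at about (292,335) in the crop, against (290,362) for the hole, which matches the prediction. I'll lower it while watching force.

```bash
cat >> h.py <<'E'
def lower(x,y,zs,lim=12,lat=5,v=.03):
    for z in zs:
        robot.move_linear((x,y,z),v=v); o=st(f"{z:.4f}"); F=o["wrist_force"]
        if F[2]>lim or np.hypot(*F[:2])>lat: return z
    return None
E
python3 - <<'E'
from h import *
print(lower(.5157,-.2595,np.arange(.144,.1155,-.003)))
E
```

```text
0.1440 11.09 p [ 0.5157 -0.2596  0.1441] F [ 0.3 -0.5 -6.1] M [ 0.01 -0.06  0.04] w 0.194 g 88.3
0.1410 11.34 p [ 0.5156 -0.2594  0.1408] F [-0.1  0.8 -6. ] M [-0.   -0.09 -0.06] w 0.202 g 88.3
0.1380 11.59 p [ 0.5155 -0.2594  0.1376] F [ 0.4  0.8 -6.2] M [ 0.   -0.07  0.  ] w 0.194 g 88.3
0.1350 11.84 p [ 0.5155 -0.2594  0.1346] F [ 0.2 -0.1 -6.5] M [-0.05 -0.1  -0.01] w 0.193 g 88.3
0.1320 12.09 p [ 0.5155 -0.2594  0.1317] F [ 0.6  0.2 -5.9] M [ 0.   -0.11  0.03] w 0.195 g 88.3
0.1290 12.34 p [ 0.5155 -0.2594  0.1286] F [ 0.3 -0.3 -6.4] M [ 0.06 -0.06  0.03] w 0.199 g 88.3
0.1260 12.59 p [ 0.5155 -0.2594  0.1256] F [-0.  -1.4 -5.3] M [ 0.06 -0.06  0.02] w 0.199 g 88.3
0.1230 12.84 p [ 0.5156 -0.2594  0.1227] F [-0.  -0.7 -6.9] M [ 0.07 -0.11  0.01] w 0.192 g 88.3
0.1200 13.09 p [ 0.5156 -0.2594  0.1197] F [-0.8  0.2 -6. ] M [-0.   -0.03  0.  ] w 0.195 g 88.3
0.1170 13.34 p [ 0.5156 -0.2594  0.1167] F [-0.2  0.8 -6.1] M [ 0.01 -0.1   0.01] w 0.195 g 88.3
None
```

```bash
python3 - <<'E'
from h import *
print(lower(.5157,-.2595,list(np.arange(.112,.0875,-.004))+list(np.arange(.087,.0795,-.001)),lim=5,lat=8))
E
```

```text
0.1120 13.66 p [ 0.5155 -0.2594  0.1116] F [-0.9  0.3 -5.3] M [-0.04 -0.11 -0.02] w 0.196 g 88.3
0.1080 13.94 p [ 0.5156 -0.2594  0.1076] F [-0.2 -0.3 -6.4] M [ 0.01 -0.06  0.01] w 0.196 g 88.3
0.1040 14.22 p [ 0.5156 -0.2594  0.1036] F [ 0.3  0.2 -7.1] M [ 0.05 -0.05  0.04] w 0.2 g 88.3
0.1000 14.51 p [ 0.5156 -0.2594  0.0996] F [-0.2 -0.1 -6.1] M [ 0.01 -0.06  0.02] w 0.199 g 88.3
0.0960 14.79 p [ 0.5155 -0.2594  0.0956] F [-1.  -0.4 -6.3] M [ 0.01 -0.07  0.  ] w 0.194 g 88.3
0.0920 15.07 p [ 0.5156 -0.2594  0.0916] F [ 0.2  0.  -4.9] M [-0.03 -0.08  0.01] w 0.198 g 88.3
0.0880 15.36 p [ 0.5156 -0.2594  0.0876] F [ 0.4 -0.5 -6.8] M [-0.01 -0.04  0.04] w 0.196 g 88.3
0.0870 15.61 p [ 0.5157 -0.2595  0.087 ] F [ 0.3  1.  -6.3] M [-0.   -0.11  0.02] w 0.198 g 88.3
0.0860 15.86 p [ 0.5157 -0.2595  0.0859] F [-0.4  0.1 -6.5] M [ 0.04 -0.05  0.01] w 0.198 g 88.3
0.0850 16.11 p [ 0.5157 -0.2595  0.0849] F [ 0.2  0.3 -6. ] M [ 0.   -0.04 -0.01] w 0.201 g 88.3
0.0840 16.36 p [ 0.5157 -0.2595  0.0839] F [ 0.5  0.2 -5.8] M [ 0.03 -0.11 -0.01] w 0.196 g 88.3
0.0830 16.61 p [ 0.5159 -0.2596  0.0835] F [-0.4  0.5 -2.1] M [0.25 0.24 0.01] w 0.197 g 88.7
0.0820 16.86 p [ 0.516  -0.2597  0.0834] F [-3.8  2.3  4.1] M [0.92 1.18 0.01] w 0.197 g 89.5
0.0810 17.11 p [ 0.5161 -0.2599  0.0833] F [-5.1  3.9 10.2] M [ 1.44  1.78 -0.03] w 0.199 g 90.2
0.08099999999999999
```

Contact came at TCP z ≈ 0.0835, the expected seated height. I'll release, back off and check.

```bash
python3 - <<'E'
from h import *
H=(.5157,-.2595)
robot.move_linear((*H,.0832),v=.03); st("relax"); robot.ungrasp(); robot.wait(.3); st("open")
robot.move_linear((*H,.25),v=.12)
robot.move_ptp((.40,-.42,.30),down(92.1)); robot.wait(.3); st("away")
a=robot.read_camera("side"); t=robot.read_camera("top")
f=lambda im,x,y,w,h,k:cv2.resize(im[y:y+h,x:x+w],None,fx=k,fy=k,interpolation=cv2.INTER_CUBIC)
cv2.imwrite("pics/end.png",np.hstack([f(a,300,130,100,120,4),f(t,380,175,80,96,5)]))
for c,o,k in(("side",(300,130),4),("top",(380,175),5)):
    for n,l in(("horn",.072),("sq",-.066)):
        print(c,n,(proj(c,(H[0]+l*.999,H[1]+l*.037,.102))-o)*k)
for q in("ball_stake_mid","disc_stake_mid"):
    print(q,[(round(d["score"],2),np.round(d["extent"]).tolist()) for d in robot.cut_out(q,"side")][:2])
E
```

```text
relax 17.36 p [ 0.5159 -0.2596  0.0834] F [-2.   2.   2.1] M [0.64 0.59 0.03] w 0.197 g 89.3
open 18.32 p [ 0.5157 -0.2595  0.0832] F [-0.8 -0.1  0.3] M [-0.01  0.05 -0.01] w 0.999 g 0.0
away 21.0 p [ 0.4006 -0.4194  0.2997] F [ 0.2 -0.1 -0.3] M [-0.06  0.01 -0.01] w 0.999 g 0.0
side horn [104.81110647 145.42702146]
side sq [314.22596177 177.14252336]
top horn [262.53282137  78.39015014]
top sq [284.77190524 372.86038045]
ball_stake_mid [(0.61, [233.0, 303.0, 261.0, 376.0])]
disc_stake_mid [(0.65, [269.0, 192.0, 292.0, 246.0])]
```

View pics/end.png

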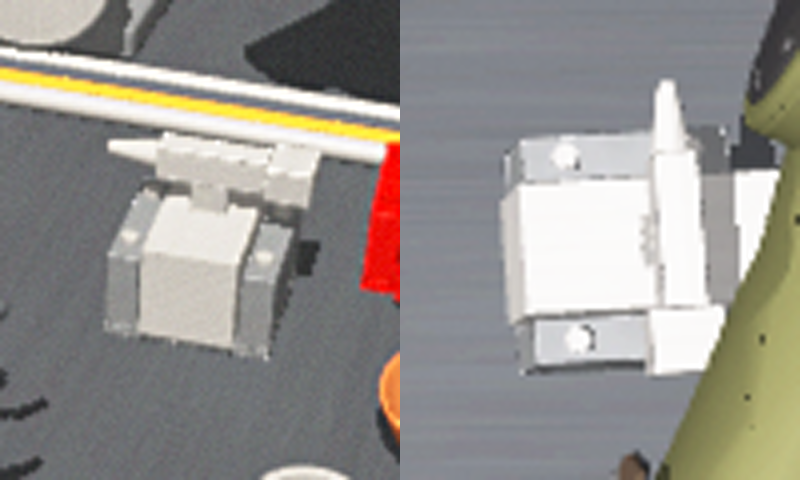

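The stake stands upright with its neck on the slide. In the side crop the horn tip is at (108,146), against a prediction of (105,145). The block is at the front, near (690,340) in the right half. The other two stakes show no movement.

```bash
python3 -c "
from plant import robot
print(robot.job_done())"
```

```text
the job is handed in; nothing more can be done
None
```

The horn-and-block stake is seated upright in the grey holder with its block to the front and released, the other two stakes still hang on the rack, and I handed the job in at about 21 s on the robot's clock; no verdict came back.

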